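Index the boot turntable and take the picture

ROBOT

A 7-joint arm with a two-finger parallel gripper is mounted at the origin on the work surface. World frame = base frame: x ahead of the robot, y to its left, z up, the work surface at z = 0. Lengths are in m, angles in rad, forces in N, time in s.
With the tool pointing down it reaches from about 0.425 to 0.95 m from the base axis. Payload 4.7 kg.
Tool frame: the origin (TCP) lies midway between the tips of the shut fingers; the grasp point (between the pads) lies 19 mm behind it; z points along the fingers, y is the line along which they close (so a half turn about z gives the same grasp; the last joint's range is limited). The gripper opens to 87 mm and grips with 3 to 60 N. Pads are 19 mm wide; open, the fingers measure 117 mm over their backs; the gripper's body (75 mm by 190 mm) begins 51 mm behind the grasp point.
Start: joints at [-1.311, 0.469, -0.049, 1.532, 0.024, 1.141, -0.082], TCP at [0.192, 0.647, 0.223] pointing down, gripper open.
Joint ranges: [-2.59, 2.59], [-0.33, 1.99], [-1.39, 1.29], [0.1, 2.45], [-1.04, 4.18], [0.21, 1.99], [-2.66, 2.66]. Speed limits (rad/s): [2.57, 2.57, 3.14, 3.14, 3.14, 3.14, 3.14].

INTERFACE

Orientations are given as [roll, pitch, yaw] about the fixed x, y, z axes, in that order (R = Rz(yaw) Ry(pitch) Rx(roll)).
In Python, from bench import env gives the robot as it stands.
- The arm moves only by the tool step_arm, never from a script. Its argument "commands" is a list of rows, each a list of 3 entries, a list of its own where there are three numbers: the shift along the tool's x, y, z in mm, then the turn about the tool's z in degrees, then the opening, from -1 (shut) to 1 (fully open). A call has 1 to 20 rows; each row shifts and turns the commanded pose from where the row before left it, along the tool's axes as they then stand; what a row does not reach is not made up. A row lasts 1/12 s, in which the tool goes at most 41.7 mm and 7.16 degrees, less where a joint would pass 70% of its speed; a pose out of reach is approached as far as the arm can. A call is refused whole if a number of a shift passes 41.7 or a number of a turn 7.16, either way. A call with a gripper value outside its range is refused whole. The fingers move at their own pace and stop on an object; the grip force is fixed at half the most. Time passes only in rows, so rows that do not move let the fingers close. It gives the time, the measured TCP pose, the force, the opening and the grip force at its end, in the units of the state.
- env.sense(): the state, without advancing time (a new reading comes with each control period).
- env.read_camera(name): name is "scene" or "top"; returns the picture (420x560x3 uint8, red, green, blue); there is no depth.
- env.get_calibration(name): a dict with "camera_matrix" (3x3 intrinsics, pixels), "k1" (the pictures are not rectified: a ray, as slopes to the right and down, at radius r is drawn at 1 + k1 r^2 times it, then the intrinsics apply), "R" (3x3) and "t" (3): a world point X has camera coordinates R X + t. Camera axes: x right, y down, z forward; pixel columns grow to the right and rows downward; lengths in m; the calibration is good to about 2 mm. A picture is of the moment at which its call begins. get_calibration takes no time and is no camera call.
- env.close_job(): hands the job in; it is judged then, once.
Trained networks look in the newest picture that a camera, given by its name, has taken for a name from the list of things; names that differ only in an ending like _2 or _b are one class to them, and where a whole thing is asked for, a point or a joint stands for the part that bears it (a point fixed in the world has none). Each returns a list of dicts, best first, with "score" (0 to 1); they miss things now and then, are a little off and sometimes report something else, mostly with a low value. They report only what shows in the picture. A call takes as long as a camera call. They do not tell look-alikes from the thing itself.
- env.trace(query, camera): "pixels" (420x560 bool, what is visible of it) and "rect" ([centre column, centre row, width, height] in pixels, round what is visible of it).
The state is a dict: "t": time; "joint_positions": joint angles; "joint_vel": joint speeds; "joint_efforts": joint torques, N m; "position": TCP position; "eef_rot": TCP orientation; "contact_force": force on the tool from outside, world axes, zero at the start; "ft_torque": the same for the moment, N m; "finger_gap": finger opening in m; "grasp_force": force on a finger pad.
Only numpy, scipy, OpenCV 4.12 (cv2) and the standard library are available. Lean on these libraries where they do the work, as an engineer would, in place of code of your own. Each camera call takes 0.05 s, during which the arm holds its last target. There are 200 camera calls.

TASK

The child's boot on the photo turntable has to be pictured in its orange view. Draw the spring pin by its red knob, swing the turntable round with it and let the pin drop fully home in the hole at the orange dot, with the boot still standing in its place on the disc; only then press the shutter button all the way down and let go. Leave everything else on the table where it is.

Things in the scene. Friction and masses are not known exactly. Their poses are not given: they have to be found in the camera images.
- pivot (a point): centre of the photo turntable on its vertical axis, level with the white disc's top, 46 mm above the table. Its fixed base is an grey index plate, 360 mm across, top 34 mm above the table, with 8 dark-rimmed pin holes 45 degrees apart on a circle of 125 mm radius about this axis. Base place and yaw vary.
- pin_knob (a point): centre of the spring pin's red knob: upright plastic cylinder 28 mm across, 28 mm tall, 125 mm from the pivot axis, centre 92 mm above the table with the pin home. It spins freely on its stem, so the gripper need not turn with it. Below it a steel guide tube, 33 mm across, ends 64 mm above the table. Pull it straight up to draw the pin, then use it as the handle to swing the disc along its arc.
- pin (a joint): how far the pin is drawn, m: 0 fully home (locks the disc), above 0.012 clear of the plate, 0.024 at its stop. The pin, 8 mm with a round end, straight below the knob, drops 12 mm deep into a 12 mm hole. A spring pulls it down, about 6 N home, 9 N drawn 20 mm. Let go between holes it rides on the plate's top, about 12 mm short of home, and drops in on coming over a hole.
- turntable (a joint): angle of the disc from its start, rad, counter-clockwise from above positive, stops at -2.2 and 2.2; one hole is 0.785. Stays where it is left (light friction, about 1.5 N at the knob). It starts pinned in a hole; the orange dot is one or two holes away, either way round.
- disc_mark (a point): centre of the top of the turning white disc (192 mm across, 46 mm above the table); its x axis points from the knob towards the pivot and turns with the disc. A blue ear on the disc reaches out to 140 mm radius and carries the spring pin.
- orange_mark (a point): top centre of the orange dot (20 mm across, 3 mm thick) stuck on the index plate at 162 mm from the pivot, straight outward (radially) of the hole it marks. The hole's centre is on the line from pivot to dot, 37 mm nearer the pivot. White, blue and green dots mark other holes
- boot_center (a point): half-way up (66 mm above its sole) the yellow child's rubber boot that stands loose on the disc: 159 mm long, 60 mm wide (69 at the shaft), 132 mm tall, 0.26 kg, its shaft to the heel side; its x axis points to the toe. It stands across the line from knob to pivot, about 20 mm beyond the pivot as seen from the knob, its top 178 mm above the table
- shutter_top (a point): top centre of the shutter remote's red push button, 32 mm across, on a small black housing fixed to the table; pressed straight down 6 mm, about 4 N to the bottom, springs back. It stands left or right of the turntable
- shutter (a joint): how far the shutter button is pressed, m: 0 up, 0.006 fully down
- spare_boot_center (a point): half-way up the second yellow boot, 159 x 69 x 132 mm, standing at the right of the table; leave alone
- card_center (a point): centre of the grey balance card stand, 50 mm wide and 50 mm tall, standing loose on the far part of the index plate; leave alone
- shoebox_center (a point): centre of the brown shoe box, 226 x 146 x 94 mm; leave alone
- spray: green spray can, 52 mm in diameter, 160 mm tall, origin at the underside; leave alone
- tape: brown tape roll lying flat, 100 mm in diameter, 45 mm tall, origin at the underside; leave alone
- pot: small blue ceramic pot, 64 mm across, 45 mm tall, on the side of the turntable opposite the shutter, origin at the underside; leave alone
There are look-alikes about, which are no part of the job. What is shaped like the part that bears shutter_top but turquoise is not meant. Leave any blue look-alike of the part that bears boot_center alone.

How it is judged:
By the outcome, as a careful person would: the job done as asked, in the order asked, and still so for the second after the job is handed in, with the robot touching nothing.
It also fails if it takes over 58 s, if anything falls off the work surface, if the arm or the gripper's body presses on something with over 40 N, if the wrist force passes 120 N, or if a joint passes its speed limit or range.

## Working session

There is one attempt and no reset: what is moved stays moved. The work goes in short steps, Python scripts to look and compute and a tool call to move; the robot and the scene stay as the last step left them, time stands still between calls to the robot, and variables do not carry over. Pictures are saved under pics/ and viewed, at most 10 in all, crops included, and the job is handed in when it is done.

Besides the shell and the picture viewer there is one more tool, called as name(argument=value, ...), one argument or row to a line, values as JSON. step_arm: Moves the arm, as the interface text tells. Its arguments: {"type":"object","properties":{"commands":{"type":"array"}},"required":["commands"]}

```bash
mkdir -p pics; ls
cat > h.py <<'E'
import numpy as np, cv2
from bench import env
def pix2w(name,uv,z):
    c=env.get_calibration(name);K=np.array(c["camera_matrix"]);R=np.array(c["R"]);t=np.array(c["t"])
    d=np.array([(uv[0]-K[0,2])/K[0,0],(uv[1]-K[1,2])/K[1,1]]);u=d.copy()
    for _ in range(20): u=d/(1+c["k1"]*(u@u))
    r=R.T@np.array([u[0],u[1],1]);o=-R.T@t
    return o+r*(z-o[2])/r[2]
def w2pix(name,X):
    c=env.get_calibration(name);K=np.array(c["camera_matrix"])
    p=np.array(c["R"])@np.array(X)+np.array(c["t"]);u=p[:2]/p[2];u=u*(1+c["k1"]*(u@u))
    return u*[K[0,0],K[1,1]]+[K[0,2],K[1,2]]
E
python3 - <<'E'
from h import *
for n in("scene","top"):
    im=env.read_camera(n);cv2.imwrite(f"pics/{n}0.png",cv2.resize(im[:,:,::-1],(784,588),interpolation=cv2.INTER_CUBIC))
    c=env.get_calibration(n);print(n,-np.array(c["R"]).T@np.array(c["t"]))
    for q in("pin_knob","orange_mark","shutter_top","disc_mark","boot_center","pot","card_center"):
        for r in env.trace(q,n)[:3]: print(n,q,round(r["score"],2),np.round(r["rect"],1))
s=env.sense();print(s["t"],s["position"],s["eef_rot"],s["finger_gap"])
E
```

```text
pics
scene [ 1.62611888 -0.40838064  0.94825755]
scene pin_knob 0.59 [271.9 200.5  11.4   2.2]
scene shutter_top 0.65 [155.3 224.1  10.   11.1]
scene shutter_top 0.56 [156.1 242.2  13.2   8.8]
scene shutter_top 0.27 [113.3 254.2  27.7  58.4]
scene disc_mark 0.66 [278.4 232.2  68.4  74.7]
scene disc_mark 0.26 [375.5 197.1  16.4  18.6]
scene boot_center 0.78 [280.1 226.4  63.9  52.1]
scene boot_center 0.75 [324.9 169.8  23.1  42.6]
scene pot 0.74 [373.6 197.3  19.6  19.2]
top [0.3713415  0.03007795 1.54065319]
top orange_mark 0.17 [298.1 179.9  59.9  29.1]
top shutter_top 0.58 [402.7 270.5  13.4  13. ]
top disc_mark 0.71 [295.8 199.9  62.7  84.2]
top boot_center 0.77 [201.4 305.8  35.2  57.6]
top boot_center 0.7 [301.  181.4  61.4  31.1]
top pot 0.9 [163.7 242.8  24.8  24. ]
top card_center 0.78 [304.5 138.6  17.8  11.6]
0.8 [0.19218919 0.64708584 0.22258179] [ 3.14152078e+00 -6.45521481e-05  2.85280362e+00] 0.08697569237565599
```

View pics/top0.png

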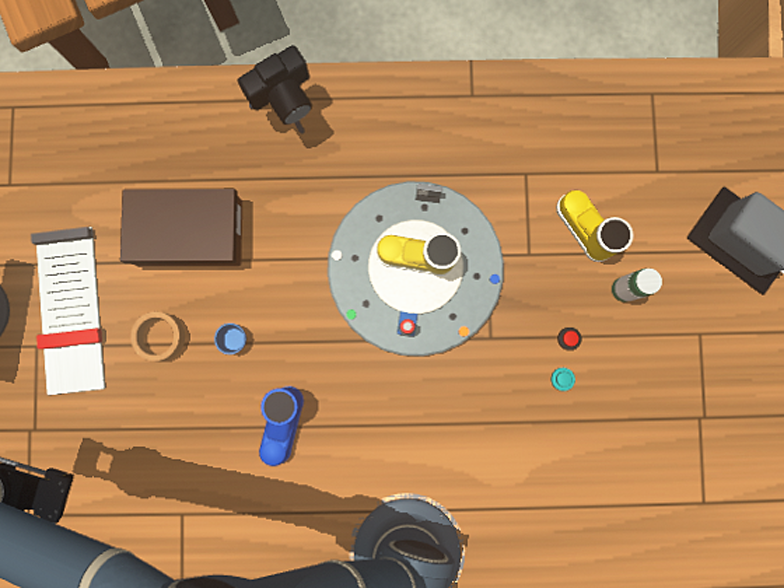

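View pics/scene0.png

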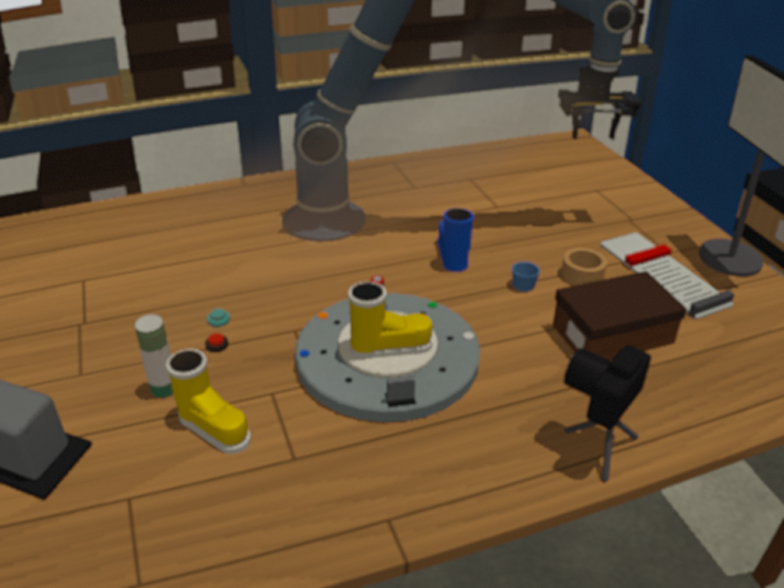

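The top view shows the pivot near (416,268), the red knob at (407,326), the orange dot at (463,332), one hole counter-clockwise of the knob, and the red shutter button at (570,338), with the turquoise look-alike below it. The boot stands across the disc, and the card is at the far side of the plate.

```bash
cat > m.py <<'E'
from h import *
from scipy.optimize import least_squares
im=env.read_camera("top");hsv=cv2.cvtColor(im,cv2.COLOR_RGB2HSV).astype(int)
H,S,V=hsv[...,0],hsv[...,1],hsv[...,2]
def blob(mask,c,r=14):
    yy,xx=np.mgrid[:420,:560];m=mask&(np.hypot(xx-c[0],yy-c[1])<r)
    return np.array([xx[m].mean(),yy[m].mean()]),m.sum()
def dot(mask,px,z,r=9):
    p,n=blob(mask,np.array(px)/1.4,r);w=pix2w("top",p,z);print(p.round(1),n,w.round(4));return w
E
python3 - <<'E'
from m import *
orange=dot((H>8)&(H<22)&(S>150),(463,332),.037,7)
blue=dot((H>100)&(H<125)&(S>140),(494,279),.037,7)
green=dot((H>45)&(H<75)&(S>100),(351,315),.037,7)
white=dot((S<40)&(V>200),(336,256),.037,7)
D=np.array([orange,blue,green,white])[:,:2]
f=least_squares(lambda c:np.hypot(*(D-c).T)-.162,D.mean(0));c=f.x
print("pivot",c,"res",f.fun.round(4),"ang",np.degrees(np.arctan2(*(D-c).T[::-1])).round(1))
k=dot(((H<8)|(H>172))&(S>120),(407,326),.104,11)
print("knob r",np.hypot(*(k[:2]-c)),"ang",np.degrees(np.arctan2(k[1]-c[1],k[0]-c[0])))
sh=dot(((H<8)|(H>172))&(S>120),(570,338),.03,11)
# scene: shutter & pot heights
print("scene shut pixel for z",[(z,w2pix("scene",[*sh[:2],z]).round(1)*1.4) for z in(.02,.03,.04)])
print(w2pix("top",[*k[:2],.104])*1.4)
cv2.imwrite("pics/z1.png",cv2.resize(im[165:265,240:420,::-1],(792,440),interpolation=cv2.INTER_CUBIC))
E
```

```text
[331.  236.4] 35 [ 0.4396 -0.1239  0.037 ]
[353.1 198.6] 29 [ 0.5452 -0.1897  0.037 ]
[250.4 224.2] 35 [0.4781 0.102  0.037 ]
[240.  181.8] 44 [0.5996 0.1299 0.037 ]
pivot [ 0.57175736 -0.02993123] res [ 0.0002 -0.     -0.0002  0.0002] ang [-144.6  -99.4  125.4   80.1]
[290.5 232.8] 50 [ 0.4481 -0.0085  0.104 ]
knob r 0.12547129074088592 ang 170.17255631007225
[407.4 241.3] 110 [ 0.4217 -0.3407  0.03  ]
scene shut pixel for z [(0.02, array([217.  , 337.54])), (0.03, array([216.3 , 333.62])), (0.04, array([215.74, 329.7 ]))]
[406.7   325.976]
```

View pics/z1.png

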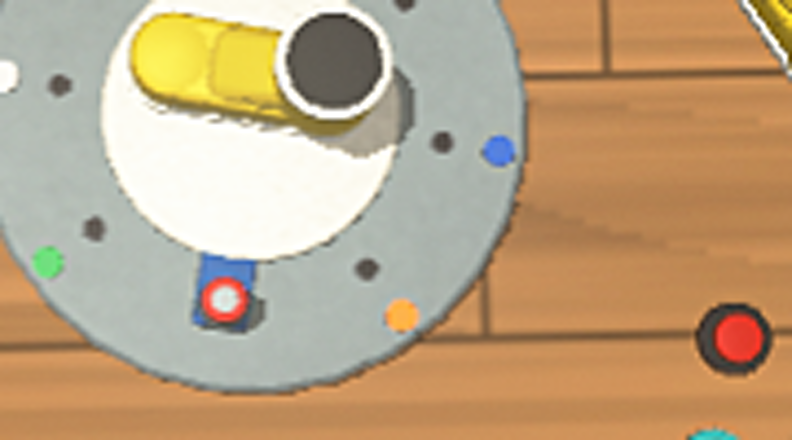

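step_arm(
  commands=[
    [[-30,-17,0],0,1],
    [[-30,-17,0],0,1],
    [[-30,-17,0],0,1],
    [[-30,-17,0],0,1],
    [[-30,-17,0],0,1],
    [[-30,-17,0],0,1],
    [[-30,-17,0],0,1],
    [[-30,-17,0],0,1],
    [[-30,-17,0],0,1],
    [[-30,-17,0],0,1],
    [[-30,-17,0],0,1],
    [[-30,-17,0],0,1],
  ],
)

```text
t: 1.85
position: [0.4802, 0.3477, 0.2229]
eef_rot: [3.141, 0.0, 2.853]
contact_force: [0.4, 0.7, -0.0]
finger_gap: 0.0872
grasp_force: 0.0
```

step_arm(
  commands=[
    [[-7,-35,0],0,1],
    [[-7,-35,0],0,1],
    [[-7,-35,0],0,1],
    [[-7,-35,0],0,1],
    [[-7,-35,0],0,1],
    [[-7,-35,0],0,1],
    [[-7,-35,0],0,1],
    [[-7,-35,0],0,1],
    [[-7,-35,0],0,1],
    [[-7,-35,0],0,1],
    [[0,0,0],7,1],
    [[0,0,0],7,1],
    [[0,0,0],7,1],
    [[0,0,0],7,1],
    [[0,0,0],7,1],
    [[0,0,0],7,1],
    [[0,0,0],7,1],
    [[0,0,0],7,1],
    [[0,0,0],7,1],
    [[0,0,0],7,1],
  ],
)

```text
t: 3.52
position: [0.4467, -0.0064, 0.2227]
eef_rot: [3.141, -0.0, 1.625]
contact_force: [-0.5, 0.6, -0.3]
finger_gap: 0.0872
grasp_force: 0.0
```

step_arm(
  commands=[
    [[0,0,0],7,1],
    [[0,0,0],7,1],
    [[0,0,0],7,1],
    [[0,0,0],7,1],
    [[0,0,0],7,1],
    [[0,0,0],7,1],
    [[0,0,0],7,1],
    [[0,0,0],7,1],
    [[0,0,0],7,1],
    [[0,0,0],7,1],
    [[0,0,0],7,1],
    [[0,0,0],7,1],
    [[0,0,0],7,1],
    [[0,0,0],7,1],
    [[0,0,0],5,1],
    [[0,0,0],0,1],
  ],
)

```text
t: 4.85
position: [0.4467, -0.0064, 0.2227]
eef_rot: [-3.141, -0.0, -0.168]
contact_force: [0.1, 0.2, 0.3]
finger_gap: 0.0871
grasp_force: 0.0
```

step_arm(
  commands=[
    [[2.3,2.1,20],0,1],
    [[0,0,35],0,1],
    [[0,0,35],0,1],
    [[0,0,30],0,1],
    [[0,0,18],0,1],
    [[0,0,10],0,1],
    [[0,0,0],0,1],
    [[0,0,0],0,0],
    [[0,0,0],0,0],
    [[0,0,0],0,-0.2],
    [[0,0,0],0,-0.2],
  ],
)

```text
t: 5.77
position: [0.4495, -0.0087, 0.0756]
eef_rot: [-3.14, -0.002, -0.166]
contact_force: [0.1, 0.2, -0.4]
finger_gap: 0.068
grasp_force: 0.0
```

step_arm(
  commands=[
    [[0,0,0],0,-0.6],
    [[0,0,0],0,-1],
    [[0,0,0],0,-1],
    [[0,0,0],0,-1],
    [[0,0,0],0,-1],
    [[0,0,0],0,-1],
  ],
)

```text
t: 6.27
position: [0.4485, -0.0088, 0.0745]
eef_rot: [-3.141, 0.0, -0.167]
contact_force: [0.6, 2.1, -0.3]
finger_gap: 0.0283
grasp_force: 0.8
```

step_arm(
  commands=[
    [[0,0,0],0,-1],
    [[0,0,0],0,-1],
    [[0,0,0],0,-1],
  ],
)

```text
t: 6.52
position: [0.4485, -0.0088, 0.0745]
eef_rot: [-3.141, 0.0, -0.167]
contact_force: [-0.3, 0.3, 0.9]
finger_gap: 0.0273
grasp_force: 30.0
```

step_arm(
  commands=[
    [[0,0,-3],0,-1],
    [[0,0,-4],0,-1],
    [[0,0,-4],0,-1],
    [[0,0,-4],0,-1],
    [[0,0,-4],0,-1],
    [[0,0,0],0,-1],
    [[0,0,0],0,-1],
  ],
)

```text
t: 7.1
position: [0.4484, -0.0088, 0.0936]
eef_rot: [-3.141, -0.0, -0.166]
contact_force: [3.2, 0.3, -9.6]
finger_gap: 0.0271
grasp_force: 30.0
```

Run:
```python
from h import *
s=env.sense();p=s["position"];yaw0=s["eef_rot"][2]
print(p,yaw0,s["contact_force"],s["finger_gap"],s["grasp_force"])
c=np.array([.5718,-.0299])
P=np.array(p[:2]);print("r,ang",np.hypot(*(P-c)),np.degrees(np.arctan2(*(P-c)[::-1])))
# arc rows: 15 x 3deg; the row translates in tool axes before turn
N=15;a=np.radians(3.);r=.125
# tool x=(cos,sin) radially inward, y=(sin,-cos)
print("per row tool x,y mm (yaw aligned, turn -3):",1e3*r*(1-np.cos(a)),1e3*r*np.sin(a))
```

```text
[ 0.44841005 -0.00882358  0.09357802] -0.16645954812310748 [ 3.24702089  0.2963807  -9.63173178] 0.027122502367147507 30.000231005251408
r,ang 0.12517705594705308 170.30677357844505
per row tool x,y mm (yaw aligned, turn -3): 0.17130815567827085 6.54199453036798
```

step_arm(
  commands=[
    [[0,3.3,0],-1.5,-1],
    [[0.1,3.3,0],-1.5,-1],
    [[0.2,6.5,0],-3,-1],
    [[0.2,6.5,0],-3,-1],
    [[0.2,6.5,0],-3,-1],
    [[0.1,6.5,0],-3,-1],
    [[0.2,6.6,0],-3,-1],
    [[0.2,6.5,0],-3,-1],
    [[0.2,6.6,0],-3,-1],
    [[0.1,6.5,0],-3,-1],
    [[0.2,6.6,0],-3,-1],
    [[0.2,6.5,0],-3,-1],
    [[0.2,6.6,0],-3,-1],
    [[0.1,3.3,0],-1.5,-1],
    [[0,0,0],0,-1],
    [[0,0,0],0,-1],
  ],
)

```text
t: 8.43
position: [0.4617, -0.0883, 0.0933]
eef_rot: [3.141, -0.0, 0.487]
contact_force: [2.7, 0.6, -9.9]
finger_gap: 0.0269
grasp_force: 30.0
```

```bash
cat > ck.py <<'E'
from h import *
s=env.sense();P=np.array(s["position"][:2]);y=s["eef_rot"][2]
c=np.array([.5718,-.0299]);a=np.radians(-144.7);T=c+.125*np.array([np.cos(a),np.sin(a)])
d=(T-P)*1e3
print("r,ang",np.hypot(*(P-c)),np.degrees(np.arctan2(*(P-c)[::-1])),"yaw",np.degrees(y),"F",np.round(s["contact_force"],1),"z",s["position"][2])
print("to hole tool x,y",d@[np.cos(y),np.sin(y)],d@[np.sin(y),-np.cos(y)])
E
python3 ck.py
```

```text
r,ang 0.12464574426766817 -152.0672497978034 yaw 27.899325586741856 F [ 2.7  0.6 -9.9] z 0.09328675515279843
to hole tool x,y 0.6870172709491309 16.0281941252837
```

step_arm(
  commands=[
    [[0,4,0],-1.9,-1],
    [[0,4,0],-1.9,-1],
    [[0,4,0],-1.8,-1],
    [[0,4,0],-1.8,-1],
    [[0,0,0],0,-1],
    [[0,0,0],0,-1],
  ],
)

```text
t: 8.93
position: [0.4698, -0.1014, 0.0934]
eef_rot: [-3.141, -0.0, 0.616]
contact_force: [2.8, 1.1, -9.6]
finger_gap: 0.0271
grasp_force: 30.0
```

```bash
python3 ck.py
python3 - <<'E'
from h import *
im=env.read_camera("top");cv2.imwrite("pics/z2.png",cv2.resize(im[110:270,220:420,::-1],(750,600),interpolation=cv2.INTER_CUBIC))
E
```

```text
r,ang 0.12458424922226297 -144.95974776709022 yaw 35.30181416661953 F [ 2.8  1.1 -9.6] z 0.09336444278981929
to hole tool x,y -0.4170488989316267 0.5647817936803957
```

View pics/z2.png

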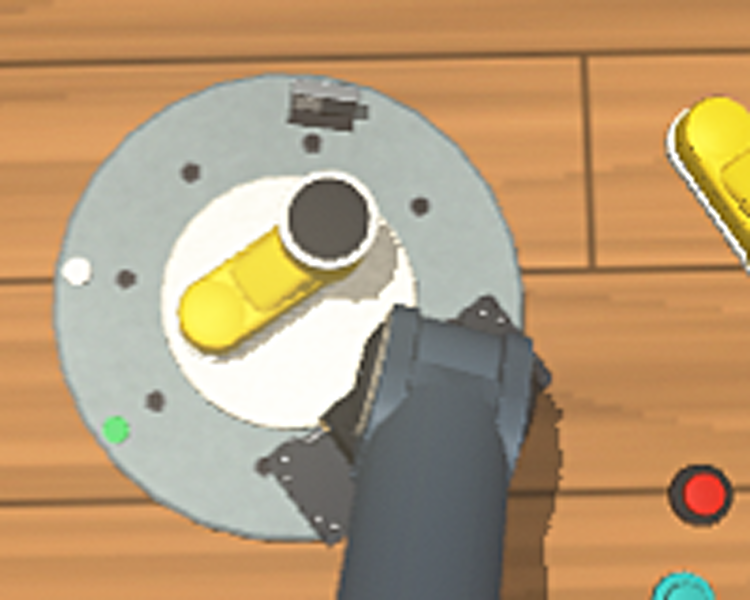

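The boot turned with the disc and still stands in its place, and the card has not moved. The gripper is within 1 mm of the orange hole, so I'm lowering the pin.

step_arm(
  commands=[
    [[-0.2,0.5,0],0,-1],
    [[0,0,3],0,-1],
    [[0,0,3],0,-1],
    [[0,0,3],0,-1],
    [[0,0,3],0,-1],
    [[0,0,3],0,-1],
    [[0,0,3],0,-1],
    [[0,0,0.7],0,-1],
    [[0,0,0],0,-1],
    [[0,0,0],0,-1],
  ],
)

```text
t: 9.82
position: [0.4703, -0.1024, 0.0749]
eef_rot: [3.141, -0.001, 0.617]
contact_force: [4.1, 3.6, -6.8]
finger_gap: 0.0272
grasp_force: 30.0
```

```bash
python3 ck.py
```

```text
r,ang 0.12474499491602406 -144.44257247685425 yaw 35.35101353396149 F [ 4.1  3.6 -6.8] z 0.07486421380996833
to hole tool x,y -0.2557650547284895 -0.5607000639237266
```

step_arm(
  commands=[
    [[0,0,0],0,-0.3],
    [[0,0,0],0,0],
    [[0,0,0],0,0.5],
    [[0,0,0],0,1],
    [[0,0,0],0,1],
    [[0,0,0],0,1],
    [[0,0,0],0,1],
    [[0,0,0],0,1],
    [[0,0,-10],0,1],
    [[0,0,-25],0,1],
    [[0,0,-35],0,1],
    [[0,0,-35],0,1],
    [[0,0,-35],0,1],
    [[0,0,0],0,-1],
  ],
)

```text
t: 10.98
position: [0.4741, -0.1035, 0.2221]
eef_rot: [3.133, -0.011, 0.617]
contact_force: [1.5, 0.3, 1.2]
finger_gap: 0.0846
grasp_force: 0.0
```

Run:
```python
from h import *
s=env.sense();P=s["position"];y=s["eef_rot"][2];print(P,np.degrees(y),s["contact_force"],s["finger_gap"])
d=(np.array([.4217,-.3407])-P[:2])*1e3
print("to shutter tool x,y",d@[np.cos(y),np.sin(y)],d@[np.sin(y),-np.cos(y)])
for n in("scene",):
    im=env.read_camera(n);cv2.imwrite("pics/s2.png",cv2.resize(im[150:270,130:290,::-1],(800,600),interpolation=cv2.INTER_CUBIC))
for z in(.106,.118): print(z,(w2pix("scene",[.4698,-.1022,z])-[130,150])*5)
```

```text
[ 0.47413964 -0.10346443  0.22211167] 35.332687343381046 [1.53099764 0.34636205 1.17000661] 0.08461303483375732
to shutter tool x,y -179.97948924572563 163.21156540755788
0.106 [549.43952829 296.74380045]
0.118 [548.65519156 278.83480395]
```

View pics/s2.png

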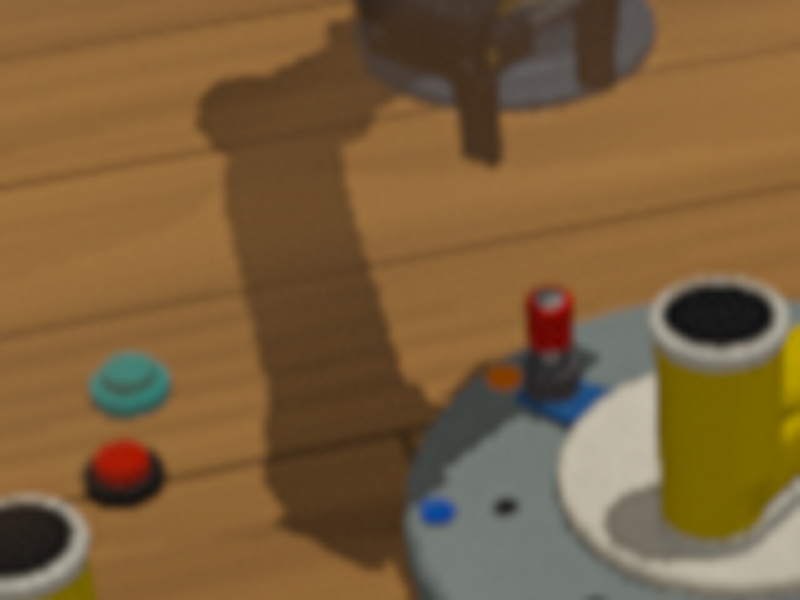

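The knob's top is at (549,296), right where "home" projects (a pin riding on the plate would show at row 279), and it sits radially inward of the orange dot. The pin is home; next is the shutter.

Run:
```python
from m import *
M=((H<8)|(H>172))&(S>120)
p,n=blob(M,np.array((570,338))/1.4,11);print(p,n)
for z in(.015,.02,.025,.03):
    w=pix2w("top",p,z);print(z,w.round(4),((w2pix("scene",w)-[130,150])*5).round(1))
print("spray top",pix2w("top",np.array([649,282])/1.4,.16))
print("boot shaft top",pix2w("top",np.array([612,236])/1.4,.132))
s=env.sense();print(s["position"],s["eef_rot"])
```

```text
[407.3        241.27272727] 110
0.015 [ 0.4222 -0.3442  0.015 ] [120.3 464.1]
0.02 [ 0.4221 -0.343   0.02  ] [121.2 456.6]
0.025 [ 0.4219 -0.3418  0.025 ] [122.1 449. ]
0.03 [ 0.4217 -0.3405  0.03  ] [123.1 441.4]
spray top [ 0.51824016 -0.46134238  0.16      ]
boot shaft top [ 0.61111109 -0.40466209  0.132     ]
[ 0.47079736 -0.10259864  0.21684577] [ 3.13927296 -0.00358831  0.61707562]
```

step_arm(
  commands=[
    [[-22.3,20.9,0],0,-1],
    [[-22.3,20.9,0],0,-1],
    [[-22.3,20.9,0],0,-1],
    [[-22.3,20.9,0],0,-1],
    [[-22.3,20.9,0],0,-1],
    [[-22.3,20.9,0],0,-1],
    [[-22.3,20.9,0],0,-1],
    [[-22.3,20.9,0],0,-1],
    [[0,0,0],7,-1],
    [[0,0,0],7,-1],
    [[0,0,0],7,-1],
    [[0,0,0],7,-1],
    [[0,0,0],7,-1],
    [[0,0,0],7,-1],
    [[0,0,0],7,-1],
    [[0,0,0],7,-1],
    [[0,0,0],7,-1],
    [[0,0,0],7,-1],
    [[0,0,0],7,-1],
    [[0,0,0],3.4,-1],
  ],
)

```text
t: 12.75
position: [0.4202, -0.3413, 0.2134]
eef_rot: [3.14, 0.003, -0.792]
contact_force: [-0.4, 0.3, -0.1]
finger_gap: 0.0004
grasp_force: 0.0
```

step_arm(
  commands=[
    [[0,0,30],0,-1],
    [[0,0,35],0,-1],
    [[0,0,35],0,-1],
    [[0,0,35],0,-1],
    [[0,0,25],0,-1],
    [[0,0,10],0,-1],
    [[0,0,0],0,-1],
    [[0,0,0],0,-1],
  ],
)

```text
t: 13.42
position: [0.4208, -0.3423, 0.0448]
eef_rot: [3.141, 0.001, -0.787]
contact_force: [0.0, -0.2, 0.5]
finger_gap: 0.0006
grasp_force: 0.0
```

step_arm(
  commands=[
    [[0.8,0.8,4],0,-1],
    [[0,0,4],0,-1],
    [[0,0,4],0,-1],
    [[0,0,4],0,-1],
    [[0,0,2],0,-1],
    [[0,0,2],0,-1],
    [[0,0,0],0,-1],
  ],
)

```text
t: 14.0
position: [0.421, -0.343, 0.0245]
eef_rot: [3.142, 0.001, -0.786]
contact_force: [-0.1, -0.2, 0.3]
finger_gap: 0.0003
grasp_force: 0.0
```

step_arm(
  commands=[
    [[0,0,1],0,-1],
    [[0,0,1],0,-1],
    [[0,0,1],0,-1],
    [[0,0,0],0,-1],
  ],
)

```text
t: 14.33
position: [0.4213, -0.3433, 0.0218]
eef_rot: [-3.142, -0.0, -0.786]
contact_force: [0.4, -0.5, 1.3]
finger_gap: 0.0008
grasp_force: 0.7
```

step_arm(
  commands=[
    [[0,0,1],0,-1],
    [[0,0,1],0,-1],
    [[0,0,0],0,-1],
    [[0,0,0],0,-1],
  ],
)

```text
t: 14.67
position: [0.4213, -0.3433, 0.0199]
eef_rot: [-3.141, -0.0, -0.786]
contact_force: [-0.7, -0.1, 2.3]
finger_gap: 0.0005
grasp_force: 1.1
```

step_arm(
  commands=[
    [[0,0,1],0,-1],
    [[0,0,1],0,-1],
    [[0,0,0],0,-1],
    [[0,0,0],0,-1],
  ],
)

```text
t: 15.0
position: [0.4213, -0.3433, 0.0178]
eef_rot: [-3.142, -0.0, -0.786]
contact_force: [0.0, -0.2, 3.0]
finger_gap: 0.0008
grasp_force: 1.6
```

step_arm(
  commands=[
    [[0,0,1],0,-1],
    [[0,0,1],0,-1],
    [[0,0,0],0,-1],
    [[0,0,0],0,-1],
  ],
)

```text
t: 15.33
position: [0.4213, -0.3433, 0.0163]
eef_rot: [-3.141, -0.0, -0.786]
contact_force: [-1.0, 0.7, 9.2]
finger_gap: 0.0003
grasp_force: 4.4
```

step_arm(
  commands=[
    [[0,0,0.5],0,-1],
    [[0,0,0.5],0,-1],
    [[0,0,0],0,-1],
    [[0,0,0],0,-1],
  ],
)

```text
t: 15.67
position: [0.4213, -0.3433, 0.0162]
eef_rot: [-3.14, 0.0, -0.786]
contact_force: [-3.5, 2.6, 15.7]
finger_gap: 0.0004
grasp_force: 8.2
```

The force rose while the tool stopped moving, so the button is bottomed. Letting go.

step_arm(
  commands=[
    [[0,0,-3],0,-1],
    [[0,0,-6],0,-1],
    [[0,0,-15],0,-1],
    [[0,0,-30],0,-1],
    [[0,0,-40],0,-1],
    [[0,0,-40],0,-1],
    [[0,0,-30],0,-1],
    [[0,0,-20],0,-1],
    [[0,0,0],0,-1],
    [[0,0,0],0,-1],
    [[0,0,0],0,-1],
  ],
)

```text
t: 16.58
position: [0.4206, -0.3422, 0.1976]
eef_rot: [3.141, 0.002, -0.786]
contact_force: [-0.4, 0.1, -0.6]
finger_gap: 0.0006
grasp_force: 0.0
```

Run:
```python
from h import *
s=env.sense();print(s["t"],s["position"],s["contact_force"])
im=env.read_camera("scene");cv2.imwrite("pics/s3.png",cv2.resize(im[150:300,110:310,::-1],(800,600),interpolation=cv2.INTER_CUBIC))
```

```text
16.5833 [ 0.42055074 -0.34223805  0.19761177] [-0.36585375  0.12821324 -0.64965196]
```

View pics/s3.png

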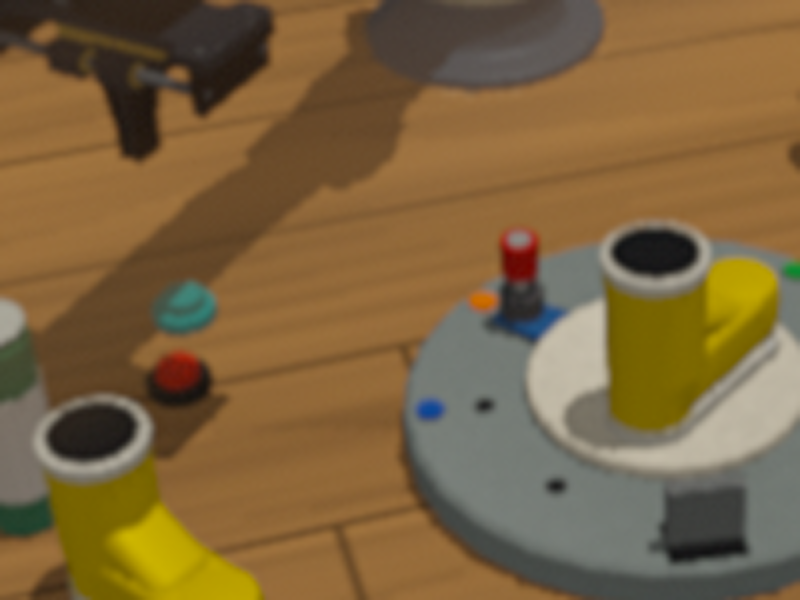

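The pin knob is low at the orange dot (518,240), the boot stands on the disc, the shutter button is up again (180,372), and the gripper is clear.

```bash
python3 -c "
from bench import env
print(env.close_job())"
```

```text
the job is handed in; nothing more can be done
None
```

The job is handed in: the pin is home in the orange hole with the boot standing in its place on the disc, and the shutter was then pressed fully down and released at about 16 s.

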